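# Make up two herbal prescription kits

## Robot

A 6-joint arm with a two-finger parallel gripper is mounted at the origin on the work surface. World frame = base frame: x ahead of the robot, y to its left, z up, the work surface at z = 0. Lengths are in m, angles in rad, forces in N, time in s.
With the tool pointing down it reaches from about 0.4 to 0.925 m from the base axis. Payload 12.5 kg.
Tool frame: the origin (TCP) lies midway between the tips of the shut fingers; the grasp point (between the pads) lies manip.hold_point_z behind it (manip.hold_point_z is the distance from the TCP to the grasp point, in m); z points along the fingers, y is the line along which they close (so a half turn about z gives the same grasp; the last joint's range is limited). The gripper opens to 95 mm and grips with 3 to 60 N. Pads are 20 mm wide; open, the fingers measure 119 mm over their backs; the gripper's body (75 mm by 180 mm) begins 59 mm behind the grasp point.
Start: joints at [-1.265, 0.491, 1.559, -0, 1.092, -0.106], TCP at [0.25, -0.573, 0.215] pointing down, gripper open.
Joint ranges: [-3.1, 3.1], [-0.84, 2.19], [0.05, 2.79], [-1.13, 4.28], [0.06, 2.93], [-2.69, 2.69]. Speed limits (rad/s): [2.22, 2.22, 2.79, 3.14, 3.14, 3.14].

## Interface

Orientations are given as a rotation vector (axis times angle).
In Python, from workcell import manip gives the robot as it stands. The module is installed in compiled form; this text tells all that it offers.
- The arm moves only by the tool apply_moves, never from a script. Its argument "commands" is a list of rows, each an object with "offset": the shift along the tool's x, y, z in m, a list of three; "roll": the turn about the tool's z in degrees. A call has exactly 5 rows; each row shifts and turns the commanded pose from where the row before left it, along the tool's axes as they then stand; what a row does not reach is not made up. A row lasts 1/8 s, in which the tool goes at most 62.5 mm and 10.7 degrees, less where a joint would pass 70% of its speed; a pose out of reach is approached as far as the arm can. A call with a gripper value outside its range is refused whole. "fingers" is the closure in counts, from 0 (fully open) to 255 (shut), set as the call begins (left out, the last holds). The fingers move at their own pace and stop on an object; "grip_force" is the grip in N (left out, the last holds). Time passes only in rows, so rows that do not move let the fingers close, or fill a call up. It gives the time, the measured TCP pose, the force, the opening and the grip force at its end, in the units of the state.
- manip.get_obs(): the state, without advancing time (a new reading comes with each control period).
- manip.get_image(name): name is "side" or "top" or "wrist"; returns a dict with "pixels" (400x640x3 uint8, red, green, blue), "depth" (400x640 float32, m along the optical axis (not along the pixel's ray), 0 where there is no reading), "intrinsics" (3x3 intrinsics, pixels), "R" (3x3) and "t" (3): a world point X has camera coordinates R X + t; the wrist camera has in their place "mount" (4x4, takes a point from camera to tool coordinates, whose origin is the TCP and whose axes are the flange's). Camera axes: x right, y down, z forward; pixel columns grow to the right and rows downward; lengths in m; the calibration is good to about 2 mm. The wrist camera is an equidistant fisheye: a pixel r from the principal point sees the ray r / f radians off the axis. A picture is of the moment at which its call begins: read the wrist's pose just before it.
- manip.job_done(): hands the job in; it is judged then, once.
Trained networks look in a picture, given as the dict that the camera call returned (one of the last four; its "shot" number tells which), for a name from the list of things; names that differ only in an ending like _2 or _b are one class to them, and where a whole thing is asked for, a point or a joint stands for the part that bears it (a point fixed in the world has none). Each returns a list of dicts, best first, with "score" (0 to 1); they miss things now and then, are a little off and sometimes report something else, mostly with a low value. They report only what shows in the picture. A call takes as long as a camera call. They do not tell look-alikes from the thing itself.
- manip.spot_in(picture, label): "centre" ([x, y, z] in m, in the coordinates of the camera as it stood for that picture, good to about 4 mm: the middle of the surface that is visible of it).
- manip.masks_of(picture, label): "region" (400x640 bool, what is visible of it).
The state is a dict: "time_s": time; "q": joint angles; "qvel": joint speeds; "effort": joint torques, N m; "ee_pos": TCP position; "orientation": TCP orientation; "contact_force": force on the tool from outside, world axes, zero at the start; "torque": the same for the moment, N m; "finger_gap": finger opening in m; "gripper_force": force on a finger pad.
Only numpy, scipy, OpenCV 4.12 (cv2) and the standard library are available. Lean on these libraries where they do the work, as an engineer would, in place of code of your own. Each camera call takes 0.05 s, during which the arm holds its last target. There are 200 camera calls.

## Task

Make up the two prescription kits: the amber bottle with the white cap, the brass tin and the carton go in the red tray, the white jar with the blue lid and the green bottle in the green tray, each standing upright on the floor of a compartment of its own (any compartment of that tray). Set the things down, do not drop them, and leave the amber bottle with the black cap, the mortar and the stamp where they stand.

Things in the scene. Friction and masses are not known exactly. Their poses are not given: they have to be found in the camera images.
- red_tray: Low red kit tray, fixed to the counter, 84 by 242 mm, 18 mm high, with three square compartments in a row along its y axis, a small square of pale paper on each floor. Each compartment is 74 by 74 mm inside; walls and partitions are 5 mm thick, the inner floor is 5 mm above the underside and the walls stand 13 mm above that floor. Origin at the centre of its underside, z up. The compartment centres are at x = 0, y = -79, 0 and +79 mm in the tray's frame.
- green_tray: Low green kit tray, fixed to the counter, 84 by 163 mm, 18 mm high, with two square compartments in a row along its y axis, a small square of pale paper on each floor. Each compartment is 74 by 74 mm inside; walls and partitions are 5 mm thick, the inner floor is 5 mm above the underside and the walls stand 13 mm above that floor. Origin at the centre of its underside, z up. The compartment centres are at x = 0, y = -39.5 and +39.5 mm in the tray's frame.
- amber_bottle: Small amber (brown) glass medicine bottle with a pale paper label and a white screw cap, standing upright on the counter: straight round body 44 mm in diameter up to 56 mm, shoulder narrowing to 64 mm, cap 31 mm in diameter on top, 82 mm tall in all, about 130 g. Origin at the centre of its underside, z up. Belongs in the red tray.
- brass_tin: Round brass-coloured tin with a copper disc on its lid, standing on the counter: straight cylinder 54 mm in diameter, 50 mm tall, about 120 g. Origin at the centre of its underside, z up. Belongs in the red tray.
- carton: Brown cardboard carton with a red band over its top and sides, standing on the counter: 36 mm along its x, 50 mm along its y, 70 mm tall, about 80 g. Origin at the centre of its underside, z up. The red band runs along its x. Belongs in the red tray.
- white_jar: White ceramic jar with a blue lid and a blue line: straight cylinder 48 mm in diameter, white up to 48 mm, then the equally wide lid, 62 mm tall in all, about 180 g. Origin at the centre of its underside, z up. Belongs in the green tray.
- green_bottle: Small green glass medicine bottle with a pale paper label and a yellow screw cap, standing upright on the counter: straight round body 44 mm in diameter up to 56 mm, shoulder narrowing to 64 mm, cap 31 mm in diameter on top, 82 mm tall in all, about 130 g. Origin at the centre of its underside, z up. Belongs in the green tray.
- spare_bottle: Small amber (brown) glass medicine bottle with a pale paper label and a black screw cap, standing upright on the counter: straight round body 44 mm in diameter up to 56 mm, shoulder narrowing to 64 mm, cap 31 mm in diameter on top, 82 mm tall in all, about 130 g. Origin at the centre of its underside, z up. It stands among the stock but is in neither kit: leave it where it stands.
- mortar: Brass mortar, 90 mm across the rim and 80 mm tall, its pestle leaning out to 123 mm high; one rigid body, 1.1 kg, standing to one side. Origin at the centre of its underside, z up. Leave it where it stands.
- stamp: Rubber stamp with a 40 by 30 mm black foot and a dark wooden handle, 72 mm tall, standing to one side. Origin at the centre of its underside, z up. Leave it where it stands.
Mind the look-alikes: they are no part of the job. What is shaped like the carton but pink is not meant.

How it is judged:
At the end, for the whole second after the job is handed in: Each of the five stands upright (0.12 rad) and at rest on the floor (4 mm) of its own tray, within 30 mm of its middle line, one to a compartment (centres over 44 mm apart); the black-capped bottle, mortar and stamp are upright and within 25 mm of their starts (x of amber_bottle in the frame of red_tray between -0.03 and 0.03 m and y of amber_bottle in the frame of red_tray between -0.112 and 0.112 m and z of amber_bottle in the frame of red_tray between 0.001 and 0.009 m and angle between each of amber_bottle, brass_tin, carton, white_jar, green_bottle, spare_bottle, mortar, stamp's own z axis and vertical below 0.12 rad and linear speed of each of amber_bottle, brass_tin, carton, white_jar, green_bottle below 0.02 m/s and angular speed of each of amber_bottle, brass_tin, carton, white_jar, green_bottle below 0.2 rad/s and x of brass_tin in the frame of red_tray between -0.03 and 0.03 m and y of brass_tin in the frame of red_tray between -0.112 and 0.112 m and z of brass_tin in the frame of red_tray between 0.001 and 0.009 m and x of carton in the frame of red_tray between -0.03 and 0.03 m and y of carton in the frame of red_tray between -0.112 and 0.112 m and z of carton in the frame of red_tray between 0.001 and 0.009 m and x of white_jar in the frame of green_tray between -0.03 and 0.03 m and y of white_jar in the frame of green_tray between -0.072 and 0.072 m and z of white_jar in the frame of green_tray between 0.001 and 0.009 m and x of green_bottle in the frame of green_tray between -0.03 and 0.03 m and y of green_bottle in the frame of green_tray between -0.072 and 0.072 m and z of green_bottle in the frame of green_tray between 0.001 and 0.009 m and horizontal distance between each of brass_tin, carton and amber_bottle above 0.044 m and horizontal distance between carton and brass_tin above 0.044 m and horizontal distance between green_bottle and white_jar above 0.044 m and distance of each of spare_bottle, mortar, stamp from where it was at the start of the episode below 0.025 m); the robot touches nothing.
It fails at once if A bystander (black-capped bottle, mortar, stamp) is pushed more than 40 mm or tipped over (distance of any of spare_bottle, mortar, stamp from where it was at the start of the episode above 0.04 m or angle between any of spare_bottle, mortar, stamp's own z axis and vertical above 0.5 rad).
It fails at once if A thing of the stock is dropped or thrown: it moves faster than 0.7 m/s (a fall of about 25 mm) without being held by the fingers ((linear speed of amber_bottle above 0.7 m/s and contact force between amber_bottle and the fingers below 0.05 N) or (linear speed of brass_tin above 0.7 m/s and contact force between brass_tin and the fingers below 0.05 N) or (linear speed of carton above 0.7 m/s and contact force between carton and the fingers below 0.05 N) or (linear speed of white_jar above 0.7 m/s and contact force between white_jar and the fingers below 0.05 N) or (linear speed of green_bottle above 0.7 m/s and contact force between green_bottle and the fingers below 0.05 N)).
It also fails if it takes over 118 s, if anything falls off the work surface, if the arm or the gripper's body presses on something with over 40 N, if the wrist force passes 120 N, or if a joint passes its speed limit or range.

## Working session

There is one attempt and no reset: what is moved stays moved. The work goes in short steps, Python scripts to look and compute and a tool call to move; the robot and the scene stay as the last step left them, time stands still between calls to the robot, and variables do not carry over. Pictures are saved under pics/ and viewed, at most 14 in all, crops included, and the job is handed in when it is done.

Besides the shell and the picture viewer there is one more tool, called after "Emit:" by a JSON object that holds its "fn" and its "kwargs", one argument or row to a line. apply_moves: Moves the arm, as the interface text tells. Its arguments: {"type":"object","properties":{"commands":{"type":"array"},"fingers":{"type":"number"},"grip_force":{"type":"number"}},"required":["commands"]}

```bash
mkdir -p pics; ls; cat > h.py <<'E'
import numpy as np, cv2
from workcell import manip
def save(p,n): cv2.imwrite('pics/'+n, p['pixels'][:,:,::-1])
def world(p,c): return p['R'].T@(np.array(c)-p['t'])
def cloud(p):
    K=p['intrinsics'];d=p['depth'];v,u=np.mgrid[:400,:640]
    c=np.stack([(u-K[0,2])/K[0,0]*d,(v-K[1,2])/K[1,1]*d,d],-1)
    return (c-p['t'])@p['R']
E
python3 - <<'E'
from h import *
print(manip.hold_point_z, manip.get_obs())
for cam in ['top','side']:
    p=manip.get_image(cam); save(p,cam+'0.png'); print(cam,p['R'],p['t'],p['intrinsics'])
    W=cloud(p)
    for l in "red_tray green_tray amber_bottle brass_tin carton white_jar green_bottle spare_bottle mortar stamp".split():
        for s in manip.masks_of(p,l):
            m=s['region']&(p['depth']>0)
            if m.sum()<10: continue
            v,u=np.nonzero(m);w=W[m]; 
            print(l,round(s['score'],2),'px',u.mean().round(),v.mean().round(),m.sum(),'min',np.percentile(w,2,axis=0).round(3),'max',np.percentile(w,98,axis=0).round(3))
E
```

```text
pics
0.0188 {'time_s': 0.0, 'q': array([-1.26460955e+00,  4.91587137e-01,  1.55942469e+00, -9.34022761e-06,
        1.09167973e+00, -1.05633320e-01]), 'qvel': array([-0.00025251, -0.00089748,  0.00035621,  0.00059076,  0.00016066,
       -0.00090491]), 'effort': array([-2.56395062e-03, -6.12649870e+01, -2.58188206e+01,  6.90545049e-02,
        4.79899545e-02, -1.33376898e-04]), 'ee_pos': array([ 0.25010485, -0.57252956,  0.21405313]), 'orientation': array([-3.07415666e+00, -6.42107209e-01,  1.85689305e-04]), 'contact_force': array([-0.55062071,  0.22478045,  0.01780964]), 'torque': array([-0.05434359,  0.00029178,  0.00918066]), 'gripper_force': 0.0, 'finger_gap': 0.09557335660816607}
top [[ 0.02014583 -0.99979218 -0.00312132]
 [-0.99569444 -0.01978053 -0.09056108]
 [ 0.09048052  0.00493231 -0.99588601]] [0.00896562 0.46950661 0.89453982] [[367.78773867   0.         313.88828412]
 [  0.         367.78773867 196.93472599]
 [  0.           0.           1.        ]]
red_tray 0.84 px 262.0 145.0 3243 min [0.544 0.039 0.001] max [0.655 0.27  0.02 ]
red_tray 0.59 px 254.0 204.0 329 min [ 0
[... 1669 characters left out ...]
655 -0.085  0.02 ]
green_tray 0.22 px 223.0 209.0 3583 min [0.538 0.037 0.002] max [0.655 0.271 0.019]
amber_bottle 0.74 px 381.0 129.0 475 min [ 0.412 -0.289  0.002] max [ 0.453 -0.253  0.083]
brass_tin 0.65 px 304.0 205.0 665 min [0.422 0.014 0.001] max [0.47  0.08  0.052]
carton 0.66 px 355.0 150.0 632 min [ 0.424 -0.183  0.005] max [ 0.465 -0.135  0.072]
green_bottle 0.61 px 330.0 171.0 526 min [ 0.432 -0.114  0.003] max [ 0.507 -0.039  0.083]
spare_bottle 0.65 px 273.0 236.0 652 min [0.423 0.152 0.003] max [0.458 0.186 0.084]
mortar 0.56 px 162.0 315.0 2886 min [0.436 0.375 0.001] max [0.525 0.454 0.118]
stamp 0.48 px 404.0 106.0 269 min [ 0.414 -0.488 -0.001] max [ 0.474 -0.398  0.07 ]
```

View pics/top0.png

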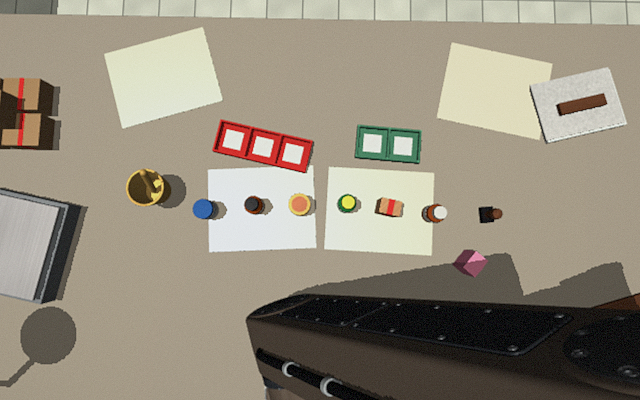

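```bash
python3 - <<'E'
import cv2
a=cv2.imread('pics/top0.png'); b=cv2.imread('pics/side0.png')
x=cv2.resize(a[175:300,180:520],(800,294),interpolation=2); y=cv2.resize(b[80:260,200:440],(400,300),interpolation=2)
import numpy as np
c=np.zeros((596,800,3),'uint8');c[:294]=x;c[296:,:400]=y
cv2.imwrite('pics/crop.png',c)
E
```

```text
(no output)
```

View pics/crop.png

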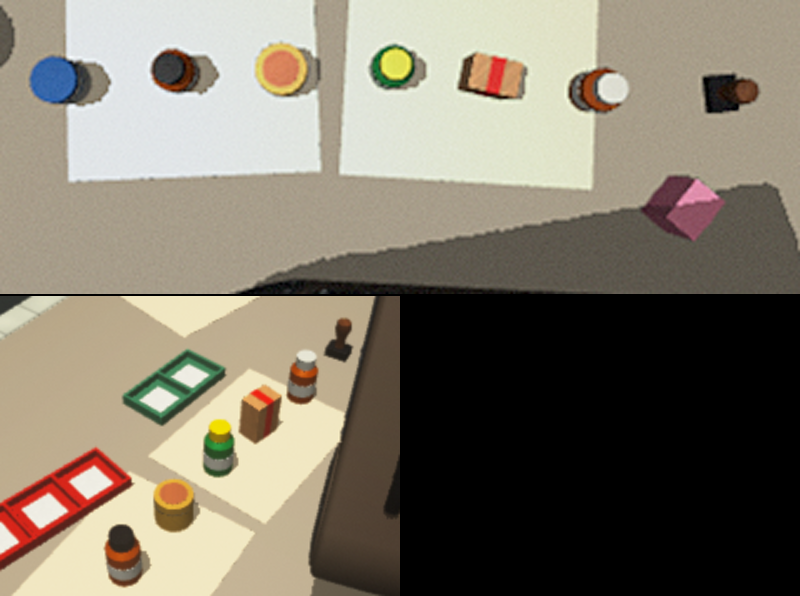

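The crop shows these candidates:
- **Amber bottles:** top px (435,212) has a white cap, so it is the one meant. (254,204) has a black cap, so it is the spare and stays.
- **Cartons:** (390,207) is brown with a red band and 70 mm tall, so it is the one meant. (470,262) is the pink look-alike. (25,95) and (25,130) are larger boxes off in the background.
- **Others:** the tin is at (300,204), the green bottle at (346,202) and the jar at (205,209).

Next I'll measure the poses.

```bash
cat >> h.py <<'E'
# name: (top z lo, hi, approx xy, window radius)
ITEMS=dict(amber=(.074,.09,(.435,-.27),.035),tin=(.045,.056,(.45,.054),.045),carton=(.065,.077,(.447,-.16),.045),
 jar=(.057,.068,(.435,.28),.04),green=(.074,.09,(.457,-.06),.035),spare=(.074,.09,(.445,.165),.035))
def tops(p,W):
    out={}
    for n,(a,b,c,r) in ITEMS.items():
        m=(W[...,2]>a)&(W[...,2]<b)&(np.hypot(W[...,0]-c[0],W[...,1]-c[1])<r)&(p['depth']>0)
        if m.sum()>10: out[n]=(m,W[m])
    return out
E
python3 - <<'E'
from h import *
for cam in ['top','side']:
    p=manip.get_image(cam); W=cloud(p)
    for n,(m,w) in tops(p,W).items():
        lo,hi=np.percentile(w[:,:2],[2,98],axis=0)
        print(cam,n,m.sum(),'mid',((lo+hi)/2).round(4),'mean',w[:,:2].mean(0).round(4),'size',(hi-lo).round(3),'z',np.median(w[:,2]).round(3), cv2.minAreaRect(w[:,:2].astype('f')*1000) if n=='carton' else '')
    rgb=p['pixels'].astype(int)
    for n,c,o in (('red',0,1),('green',1,0)):
        m=(rgb[...,c]>1.4*rgb[...,o])&(rgb[...,c]>1.2*rgb[...,2])&(W[...,0]>.52)&(W[...,0]<.7)&(abs(W[...,1])<.3)&(W[...,2]>.012)&(W[...,2]<.024)
        m=cv2.morphologyEx(m.astype('uint8'),cv2.MORPH_CLOSE,np.ones((3,3)))>0
        w=W[m][:,:2]; print(cam,n,m.sum(),'rect',cv2.minAreaRect(w.astype('f')*1000))
        # paper squares
        from scipy.ndimage import label
    m=(rgb.min(-1)>150)&(W[...,0]>.55)&(W[...,0]<.66)&(W[...,1]>-.25)&(W[...,1]<.27)&(W[...,2]<.014)
    L,k=label(m)
    for i in range(1,k+1):
        if (L==i).sum()>80: print('  paper',W[L==i].mean(0).round(4),(L==i).sum())
E
```

```text
top amber 144 mid [ 0.4345 -0.2734] mean [ 0.4352 -0.2733] size [0.028 0.028] z 0.081 
top tin 386 mid [0.4505 0.0546] mean [0.4502 0.0548] size [0.047 0.047] z 0.05 
top carton 332 mid [ 0.447  -0.1605] mean [ 0.4469 -0.1606] size [0.037 0.049] z 0.069 ((446.8822326660156, -161.05874633789062), (50.298404693603516, 36.24726867675781), 79.69622802734375)
top jar 316 mid [0.434  0.2837] mean [0.4339 0.2835] size [0.043 0.043] z 0.062 
top green 142 mid [ 0.4558 -0.0595] mean [ 0.4552 -0.06  ] size [0.028 0.028] z 0.081 
top spare 139 mid [0.4467 0.1643] mean [0.4463 0.1645] size [0.028 0.027] z 0.081 
top red 721 rect ((565.568359375, 108.76991271972656), (366.40167236328125, 173.9293212890625), 53.30558776855469)
top green 451 rect ((555.9406127929688, -88.45455932617188), (162.79873657226562, 361.0736389160156), 34.630775451660156)
  paper [0.6154 0.2299 0.0051] 319
  paper [ 0.6134 -0.1277  0.0046] 329
  paper [0.5987 0.1527 0.0051] 324
  paper [ 0.608  -0.2065  0.0046] 332
  paper [0.582  0.0756 0.0049] 324
side amber 98 mid [ 0.433  -0.2737] mean [ 0.4321 -0.2722] size [0.029 0.0
[... 261 characters left out ...]
3), 79.09008026123047)
side jar 487 mid [0.431  0.2835] mean [0.4305 0.2838] size [0.044 0.043] z 0.062 
side green 123 mid [ 0.452  -0.0608] mean [ 0.4521 -0.0592] size [0.028 0.03 ] z 0.081 
side spare 175 mid [0.4439 0.1647] mean [0.4428 0.1654] size [0.028 0.028] z 0.082 
side red 1023 rect ((359.13824462890625, 254.55055236816406), (251.74557495117188, 648.9119262695312), 66.7427749633789)
side green 387 rect ((415.7377014160156, 149.54812622070312), (157.8613739013672, 913.0665893554688), 31.360376358032227)
  paper [ 0.607  -0.208   0.0054] 178
  paper [ 0.6124 -0.1287  0.0054] 199
  paper [0.5806 0.0743 0.0053] 267
  paper [0.5973 0.152  0.0055] 302
  paper [0.6136 0.2288 0.0054] 343
```

Emit:
{"fn": "apply_moves", "kwargs": {
  "commands": [
    {"offset": [0, 0, 0], "roll": -10.5},
    {"offset": [0, 0, 0], "roll": -10.5},
    {"offset": [0, 0, 0], "roll": -10.5},
    {"offset": [0, 0, 0], "roll": -10.5},
    {"offset": [0, 0, 0], "roll": -10.5}
  ],
  "fingers": 0,
  "grip_force": 20
}}

```text
time_s: 1.82
ee_pos: [0.2502, -0.5728, 0.2147]
orientation: [2.468, 1.944, -0.0]
contact_force: [-1.0, 0.9, -0.5]
finger_gap: 0.0951
gripper_force: 0.0
```

Emit:
{"fn": "apply_moves", "kwargs": {
  "commands": [
    {"offset": [0, 0, 0], "roll": -7},
    {"offset": [0, 0, 0], "roll": -6.9},
    {"offset": [0, 0, 0], "roll": 0},
    {"offset": [0, 0, 0], "roll": 0},
    {"offset": [0, 0, 0], "roll": 0}
  ]
}}

```text
time_s: 2.45
ee_pos: [0.2502, -0.5728, 0.2147]
orientation: [2.223, 2.22, -0.0]
contact_force: [-0.4, -0.4, -0.8]
finger_gap: 0.0949
gripper_force: 0.0
```

```bash
cat >> h.py <<'E'
def go(x,y,z):
    from scipy.spatial.transform import Rotation as Ro
    o=manip.get_obs(); R=Ro.from_rotvec(o['orientation']).as_matrix()
    d=R.T@(np.array([x,y,z])-o['ee_pos'])
    print('t',round(o['time_s'],2),'pos',o['ee_pos'].round(4),'yaw_y',np.degrees(np.arctan2(R[1,1],R[0,1])).round(1),'gap',round(o['finger_gap'],4),'F',o['contact_force'].round(1),'tool delta mm',(d*1000).round(1))
E
python3 -c "
from h import *
go(.434,-.2735,.13)"
```

```text
t 2.45 pos [ 0.2502 -0.5728  0.2147] yaw_y -0.1 gap 0.0949 F [-0.4 -0.4 -0.8] tool delta mm [299.6 183.3  84.6]
```

Emit:
{"fn": "apply_moves", "kwargs": {
  "commands": [
    {"offset": [0.045, 0.028, 0], "roll": 0},
    {"offset": [0.045, 0.028, 0], "roll": 0},
    {"offset": [0.045, 0.028, 0], "roll": 0},
    {"offset": [0.045, 0.028, 0], "roll": 0},
    {"offset": [0.045, 0.028, 0], "roll": 0}
  ]
}}

```text
time_s: 3.08
ee_pos: [0.3909, -0.3463, 0.2148]
orientation: [2.223, 2.22, -0.0]
contact_force: [0.8, 0.2, -0.4]
finger_gap: 0.095
gripper_force: 0.0
```

Emit:
{"fn": "apply_moves", "kwargs": {
  "commands": [
    {"offset": [0.045, 0.028, 0], "roll": 0},
    {"offset": [0.0296, 0.0153, 0.02], "roll": 0},
    {"offset": [0, 0, 0.0646], "roll": 0},
    {"offset": [0, 0, 0], "roll": 0},
    {"offset": [0, 0, 0], "roll": 0}
  ]
}}

```text
time_s: 3.7
ee_pos: [0.434, -0.274, 0.1336]
orientation: [2.222, 2.219, 0.0]
contact_force: [0.2, -0.2, 0.6]
finger_gap: 0.0952
gripper_force: 0.0
```

```bash
python3 -c "
from h import *
go(.434,-.2735,.02)
p=manip.get_image('wrist');save(p,'w1.png')"
```

```text
t 3.7 pos [ 0.434  -0.274   0.1336] yaw_y -0.1 gap 0.0952 F [ 0.2 -0.2  0.6] tool delta mm [ 6.000e-01 -1.000e-01  1.136e+02]
```

View pics/w1.png

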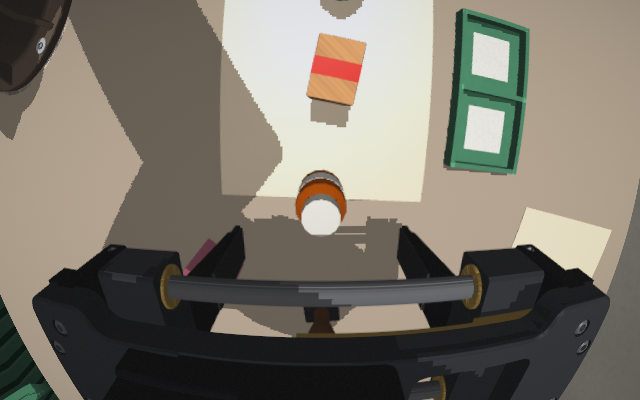

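The wrist view shows the white-capped bottle at (321,210), midway between the fingers. I'll go down and grasp it.

Emit:
{"fn": "apply_moves", "kwargs": {
  "commands": [
    {"offset": [0, 0, 0.04], "roll": 0},
    {"offset": [0, 0, 0.04], "roll": 0},
    {"offset": [0, 0, 0.025], "roll": 0},
    {"offset": [0, 0, 0.0086], "roll": 0},
    {"offset": [0, 0, 0], "roll": 0}
  ]
}}

```text
time_s: 4.38
ee_pos: [0.4339, -0.2738, 0.0196]
orientation: [2.221, 2.22, 0.0]
contact_force: [1.5, -1.4, -0.5]
finger_gap: 0.0948
gripper_force: 0.0
```

Emit:
{"fn": "apply_moves", "kwargs": {
  "commands": [
    {"offset": [0, 0, 0], "roll": 0},
    {"offset": [0, 0, 0], "roll": 0},
    {"offset": [0, 0, 0], "roll": 0},
    {"offset": [0, 0, 0], "roll": 0},
    {"offset": [0, 0, 0], "roll": 0}
  ],
  "fingers": 255,
  "grip_force": 25
}}

```text
time_s: 5.0
ee_pos: [0.4335, -0.2732, 0.0186]
orientation: [2.221, 2.221, -0.0]
contact_force: [-0.0, 0.5, 0.5]
finger_gap: 0.0504
gripper_force: 0.0
```

Emit:
{"fn": "apply_moves", "kwargs": {
  "commands": [
    {"offset": [0, 0, 0], "roll": 0},
    {"offset": [0, 0, -0.01], "roll": 0},
    {"offset": [0, 0, -0.03], "roll": 0},
    {"offset": [0, 0, -0.04], "roll": 0},
    {"offset": [0, 0, -0.03], "roll": 0}
  ]
}}

```text
time_s: 5.62
ee_pos: [0.4335, -0.2732, 0.1305]
orientation: [2.221, 2.221, 0.0]
contact_force: [0.6, 0.6, -1.8]
finger_gap: 0.0436
gripper_force: 25.0
```

```bash
python3 -c "
from h import *
go(.5813,.075,.0255)"
```

```text
t 5.62 pos [ 0.4335 -0.2732  0.1305] yaw_y -0.0 gap 0.0436 F [ 0.6  0.6 -1.8] tool delta mm [348.3 147.7 104.9]
```

Emit:
{"fn": "apply_moves", "kwargs": {
  "commands": [
    {"offset": [0.02, 0.01, 0], "roll": 0},
    {"offset": [0.04, 0.02, 0], "roll": 0},
    {"offset": [0.045, 0.02, 0], "roll": 0},
    {"offset": [0.045, 0.02, 0], "roll": 0},
    {"offset": [0.045, 0.02, 0], "roll": 0}
  ]
}}

```text
time_s: 6.25
ee_pos: [0.5239, -0.0766, 0.1291]
orientation: [2.222, 2.221, 0.0]
contact_force: [0.7, -0.9, -2.3]
finger_gap: 0.043
gripper_force: 25.0
```

Emit:
{"fn": "apply_moves", "kwargs": {
  "commands": [
    {"offset": [0.045, 0.02, 0], "roll": 0},
    {"offset": [0.045, 0.02, 0], "roll": 0},
    {"offset": [0.043, 0.0127, 0], "roll": 0},
    {"offset": [0.0203, 0.005, 0], "roll": 0},
    {"offset": [0, 0, 0], "roll": 0}
  ]
}}

```text
time_s: 6.88
ee_pos: [0.5811, 0.0759, 0.1286]
orientation: [-2.22, -2.223, 0.0]
contact_force: [0.6, 0.0, -1.2]
finger_gap: 0.0437
gripper_force: 25.0
```

```bash
python3 -c "
from h import *
go(.5813,.075,.0255)"
```

```text
t 6.88 pos [0.5811 0.0759 0.1286] yaw_y 0.1 gap 0.0437 F [ 0.6  0.  -1.2] tool delta mm [ -0.9   0.3 103.1]
```

Emit:
{"fn": "apply_moves", "kwargs": {
  "commands": [
    {"offset": [0, 0, 0.04], "roll": 0},
    {"offset": [0, 0, 0.035], "roll": 0},
    {"offset": [0, 0, 0.017], "roll": 0},
    {"offset": [0, 0, 0.006], "roll": 0},
    {"offset": [0, 0, 0.004], "roll": 0}
  ]
}}

```text
time_s: 7.5
ee_pos: [0.5817, 0.0747, 0.0271]
orientation: [2.221, 2.22, 0.001]
contact_force: [-0.3, 0.5, -2.3]
finger_gap: 0.0437
gripper_force: 25.0
```

Emit:
{"fn": "apply_moves", "kwargs": {
  "commands": [
    {"offset": [0, 0, 0.001], "roll": 0},
    {"offset": [0, 0, 0], "roll": 0},
    {"offset": [0, 0, 0], "roll": 0},
    {"offset": [0, 0, 0], "roll": 0},
    {"offset": [0, 0, 0], "roll": 0}
  ]
}}

```text
time_s: 8.12
ee_pos: [0.5813, 0.0751, 0.0256]
orientation: [2.221, 2.221, 0.0]
contact_force: [-0.0, -0.1, -1.8]
finger_gap: 0.043
gripper_force: 25.0
```

Emit:
{"fn": "apply_moves", "kwargs": {
  "commands": [
    {"offset": [0, 0, 0.001], "roll": 0},
    {"offset": [0, 0, 0], "roll": 0},
    {"offset": [0, 0, 0.0005], "roll": 0},
    {"offset": [0, 0, 0], "roll": 0},
    {"offset": [0, 0, 0], "roll": 0}
  ]
}}

```text
time_s: 8.75
ee_pos: [0.5812, 0.0751, 0.024]
orientation: [2.222, 2.221, -0.0]
contact_force: [0.8, -0.0, -2.5]
finger_gap: 0.0436
gripper_force: 25.0
```

Emit:
{"fn": "apply_moves", "kwargs": {
  "commands": [
    {"offset": [0, 0, 0], "roll": 0},
    {"offset": [0, 0, 0], "roll": 0},
    {"offset": [0, 0, 0], "roll": 0},
    {"offset": [0, 0, 0], "roll": 0},
    {"offset": [0, 0, 0], "roll": 0}
  ],
  "fingers": 0
}}

```text
time_s: 9.38
ee_pos: [0.5813, 0.0751, 0.024]
orientation: [2.221, 2.221, 0.0]
contact_force: [-0.3, -0.4, 0.5]
finger_gap: 0.0881
gripper_force: 0.0
```

Emit:
{"fn": "apply_moves", "kwargs": {
  "commands": [
    {"offset": [0, 0, 0], "roll": 0},
    {"offset": [0, 0, -0.025], "roll": 0},
    {"offset": [0, 0, -0.05], "roll": 0},
    {"offset": [0, 0, -0.04], "roll": 0},
    {"offset": [0, 0, 0], "roll": 0}
  ]
}}

```text
time_s: 10.0
ee_pos: [0.5825, 0.0751, 0.1419]
orientation: [2.219, 2.219, 0.006]
contact_force: [-0.4, 0.3, 0.1]
finger_gap: 0.0951
gripper_force: 0.0
```

```bash
python3 -c "
from h import *
go(.446,-.161,.02)
p=manip.get_image('side');save(p,'s1.png')"
```

```text
t 10.0 pos [0.5825 0.0751 0.1419] yaw_y -0.0 gap 0.0951 F [-0.4  0.3  0.1] tool delta mm [-236.2 -137.1  121.2]
```

View pics/s1.png

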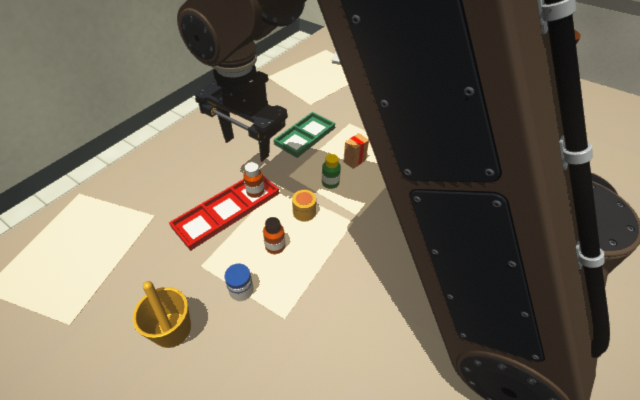

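The amber bottle stands in the near compartment of the red tray at (254,182). Next is the carton.

Emit:
{"fn": "apply_moves", "kwargs": {
  "commands": [
    {"offset": [-0.047, -0.027, 0], "roll": 0},
    {"offset": [-0.047, -0.027, 0], "roll": 0},
    {"offset": [-0.047, -0.027, 0], "roll": 0},
    {"offset": [-0.047, -0.027, 0], "roll": 0},
    {"offset": [-0.0482, -0.0291, 0], "roll": 0}
  ]
}}

```text
time_s: 10.68
ee_pos: [0.4427, -0.1621, 0.1378]
orientation: [-2.22, -2.22, 0.001]
contact_force: [0.3, -1.2, 0.5]
finger_gap: 0.095
gripper_force: 0.0
```

Emit:
{"fn": "apply_moves", "kwargs": {
  "commands": [
    {"offset": [0, 0, 0.02], "roll": 5.2},
    {"offset": [0, 0, 0.01], "roll": 5.3},
    {"offset": [0, 0, 0], "roll": 0},
    {"offset": [0, 0, 0], "roll": 0},
    {"offset": [0, 0, 0], "roll": 0}
  ]
}}

```text
time_s: 11.3
ee_pos: [0.4443, -0.1609, 0.1092]
orientation: [2.414, 2.01, 0.0]
contact_force: [-0.2, -0.7, 0.4]
finger_gap: 0.0951
gripper_force: 0.0
```

```bash
python3 -c "
from h import *
go(.446,-.161,.02)"
```

```text
t 11.3 pos [ 0.4443 -0.1609  0.1092] yaw_y -10.4 gap 0.0951 F [-0.2 -0.7  0.4] tool delta mm [ 0.3  1.7 89.2]
```

Emit:
{"fn": "apply_moves", "kwargs": {
  "commands": [
    {"offset": [0, 0.0017, 0.03], "roll": 0},
    {"offset": [0, 0, 0.035], "roll": 0},
    {"offset": [0, 0, 0.018], "roll": 0},
    {"offset": [0, 0, 0.006], "roll": 0},
    {"offset": [0, 0, 0], "roll": 0}
  ]
}}

```text
time_s: 11.92
ee_pos: [0.446, -0.1614, 0.0203]
orientation: [2.415, 2.009, 0.0]
contact_force: [0.7, 0.1, -0.6]
finger_gap: 0.0952
gripper_force: 0.0
```

Emit:
{"fn": "apply_moves", "kwargs": {
  "commands": [
    {"offset": [0, 0, 0], "roll": 0},
    {"offset": [0, 0, 0], "roll": 0},
    {"offset": [0, 0, 0], "roll": 0},
    {"offset": [0, 0, 0], "roll": 0},
    {"offset": [0, 0, 0], "roll": 0}
  ],
  "fingers": 255,
  "grip_force": 20
}}

```text
time_s: 12.55
ee_pos: [0.4458, -0.1614, 0.0201]
orientation: [2.415, 2.009, -0.0]
contact_force: [0.0, 0.6, -0.7]
finger_gap: 0.051
gripper_force: 0.0
```

Emit:
{"fn": "apply_moves", "kwargs": {
  "commands": [
    {"offset": [0, 0, 0], "roll": 0},
    {"offset": [0, 0, 0], "roll": 0},
    {"offset": [0, 0, 0], "roll": 0},
    {"offset": [0, 0, 0], "roll": 0},
    {"offset": [0, 0, 0], "roll": 0}
  ]
}}

```text
time_s: 13.18
ee_pos: [0.4458, -0.1614, 0.02]
orientation: [2.415, 2.009, -0.0]
contact_force: [0.8, -0.1, -0.4]
finger_gap: 0.0363
gripper_force: 19.9
```

Emit:
{"fn": "apply_moves", "kwargs": {
  "commands": [
    {"offset": [0, 0, 0], "roll": 0},
    {"offset": [0, 0, -0.01], "roll": 0},
    {"offset": [0, 0, -0.03], "roll": 0},
    {"offset": [0, 0, -0.04], "roll": 0},
    {"offset": [0, 0, -0.04], "roll": 0}
  ]
}}

```text
time_s: 13.8
ee_pos: [0.4455, -0.1613, 0.1418]
orientation: [2.415, 2.009, -0.0]
contact_force: [-0.3, 0.3, -0.5]
finger_gap: 0.036
gripper_force: 19.9
```

```bash
python3 -c "
from h import *
go(.598,.152,.0255)"
```

```text
t 13.8 pos [ 0.4455 -0.1613  0.1418] yaw_y -10.5 gap 0.036 F [-0.3  0.3 -0.5] tool delta mm [335.8  92.8 116.3]
```

Emit:
{"fn": "apply_moves", "kwargs": {
  "commands": [
    {"offset": [0.02, 0.006, 0], "roll": 0},
    {"offset": [0.04, 0.011, 0], "roll": 0},
    {"offset": [0.045, 0.0125, 0], "roll": 0},
    {"offset": [0.045, 0.0125, 0], "roll": 0},
    {"offset": [0.045, 0.0125, 0], "roll": 0}
  ]
}}

```text
time_s: 14.42
ee_pos: [0.5353, 0.0219, 0.1408]
orientation: [2.415, 2.008, 0.0]
contact_force: [0.1, -0.9, -0.2]
finger_gap: 0.0363
gripper_force: 19.9
```

Emit:
{"fn": "apply_moves", "kwargs": {
  "commands": [
    {"offset": [0.045, 0.0125, 0], "roll": 0},
    {"offset": [0.045, 0.0125, 0], "roll": 0},
    {"offset": [0.036, 0.0093, 0], "roll": 0},
    {"offset": [0.0148, 0.004, 0], "roll": 0},
    {"offset": [0, 0, 0], "roll": 0}
  ]
}}

```text
time_s: 15.05
ee_pos: [0.598, 0.1521, 0.1401]
orientation: [2.414, 2.01, -0.0]
contact_force: [-0.2, 0.1, -0.9]
finger_gap: 0.0361
gripper_force: 19.9
```

```bash
python3 -c "
from h import *
go(.598,.152,.0255)"
```

```text
t 15.05 pos [0.598  0.1521 0.1401] yaw_y -10.4 gap 0.0361 F [-0.2  0.1 -0.9] tool delta mm [ -0.   -0.  114.6]
```

Emit:
{"fn": "apply_moves", "kwargs": {
  "commands": [
    {"offset": [0, 0, 0.04], "roll": 0},
    {"offset": [0, 0, 0.04], "roll": 0},
    {"offset": [0, 0, 0.022], "roll": 0},
    {"offset": [0, 0, 0.008], "roll": 0},
    {"offset": [0, 0, 0.003], "roll": 0}
  ]
}}

```text
time_s: 15.68
ee_pos: [0.5984, 0.1511, 0.0274]
orientation: [2.416, 2.008, 0.0]
contact_force: [0.5, 0.7, -0.6]
finger_gap: 0.036
gripper_force: 19.9
```

Emit:
{"fn": "apply_moves", "kwargs": {
  "commands": [
    {"offset": [0, 0, 0.001], "roll": 0},
    {"offset": [0, 0, 0.001], "roll": 0},
    {"offset": [0, 0, 0.0005], "roll": 0},
    {"offset": [0, 0, 0], "roll": 0},
    {"offset": [0, 0, 0], "roll": 0}
  ]
}}

```text
time_s: 16.3
ee_pos: [0.5985, 0.1519, 0.0251]
orientation: [2.415, 2.009, 0.001]
contact_force: [-2.0, -0.1, 6.8]
finger_gap: 0.036
gripper_force: 19.9
```

Emit:
{"fn": "apply_moves", "kwargs": {
  "commands": [
    {"offset": [0, 0, 0], "roll": 0},
    {"offset": [0, 0, 0], "roll": 0},
    {"offset": [0, 0, 0], "roll": 0},
    {"offset": [0, 0, 0], "roll": 0},
    {"offset": [0, 0, 0], "roll": 0}
  ],
  "fingers": 0
}}

```text
time_s: 16.92
ee_pos: [0.5983, 0.1518, 0.0244]
orientation: [2.415, 2.009, -0.0]
contact_force: [-1.0, 0.7, 0.2]
finger_gap: 0.0807
gripper_force: 0.0
```

Emit:
{"fn": "apply_moves", "kwargs": {
  "commands": [
    {"offset": [0, 0, 0], "roll": 0},
    {"offset": [0, 0, -0.025], "roll": 0},
    {"offset": [0, 0, -0.05], "roll": 0},
    {"offset": [0, 0, -0.04], "roll": -5.2},
    {"offset": [0, 0, 0], "roll": -5.3}
  ]
}}

```text
time_s: 17.55
ee_pos: [0.5995, 0.1521, 0.1429]
orientation: [2.216, 2.222, 0.007]
contact_force: [-0.5, 0.0, -0.9]
finger_gap: 0.0952
gripper_force: 0.0
```

```bash
python3 -c "
from h import *
go(.449,.0545,.02)"
```

```text
t 17.55 pos [0.5995 0.1521 0.1429] yaw_y 0.2 gap 0.0952 F [-0.5  0.  -0.9] tool delta mm [ -97.2 -151.5  122. ]
```

Emit:
{"fn": "apply_moves", "kwargs": {
  "commands": [
    {"offset": [-0.0275, -0.039, 0], "roll": 0},
    {"offset": [-0.03, -0.045, 0], "roll": 0},
    {"offset": [-0.03, -0.045, 0], "roll": 0},
    {"offset": [-0.01, -0.02, 0.03], "roll": 0},
    {"offset": [0, 0, 0], "roll": 0}
  ]
}}

```text
time_s: 18.18
ee_pos: [0.4478, 0.0539, 0.1089]
orientation: [-2.221, -2.219, 0.003]
contact_force: [1.4, 0.4, 0.3]
finger_gap: 0.0951
gripper_force: 0.0
```

Emit:
{"fn": "apply_moves", "kwargs": {
  "commands": [
    {"offset": [0, 0, 0], "roll": 0},
    {"offset": [0, 0, 0], "roll": 0},
    {"offset": [0, 0, 0], "roll": 0},
    {"offset": [0, 0, 0], "roll": 0},
    {"offset": [0, 0, 0], "roll": 0}
  ]
}}

```text
time_s: 18.8
ee_pos: [0.4494, 0.0544, 0.1096]
orientation: [2.221, 2.221, 0.0]
contact_force: [0.8, 1.1, -0.1]
finger_gap: 0.0951
gripper_force: 0.0
```

```bash
python3 -c "
from h import *
go(.449,.0545,.02)
p=manip.get_image('wrist');save(p,'w2.png')"
```

```text
t 18.8 pos [0.4494 0.0544 0.1096] yaw_y 0.0 gap 0.0951 F [ 0.8  1.1 -0.1] tool delta mm [ 0.1 -0.4 89.6]
```

View pics/w2.png

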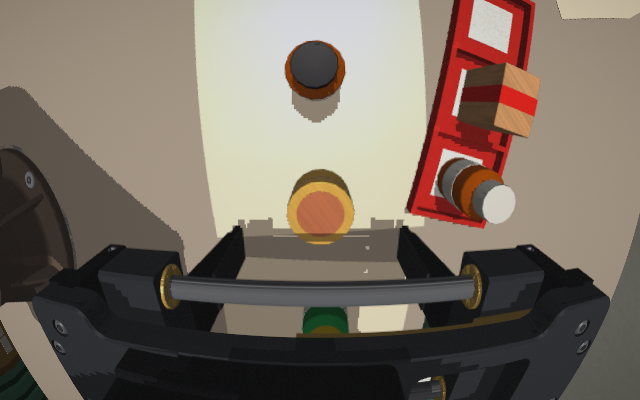

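The tin at (320,212) is centred between the fingers. The carton at (500,100) and the amber bottle at (475,190) stand upright in their compartments.

Emit:
{"fn": "apply_moves", "kwargs": {
  "commands": [
    {"offset": [0, 0, 0.03], "roll": 0},
    {"offset": [0, 0, 0.035], "roll": 0},
    {"offset": [0, 0, 0.018], "roll": 0},
    {"offset": [0, 0, 0.0066], "roll": 0},
    {"offset": [0, 0, 0], "roll": 0}
  ]
}}

```text
time_s: 19.48
ee_pos: [0.4493, 0.0544, 0.0199]
orientation: [-2.221, -2.221, 0.0]
contact_force: [-0.7, -0.5, 0.4]
finger_gap: 0.0949
gripper_force: 0.0
```

Emit:
{"fn": "apply_moves", "kwargs": {
  "commands": [
    {"offset": [0, 0, 0], "roll": 0},
    {"offset": [0, 0, 0], "roll": 0},
    {"offset": [0, 0, 0], "roll": 0},
    {"offset": [0, 0, 0], "roll": 0},
    {"offset": [0, 0, 0], "roll": 0}
  ],
  "fingers": 255,
  "grip_force": 25
}}

```text
time_s: 20.1
ee_pos: [0.4493, 0.0544, 0.02]
orientation: [2.221, 2.221, 0.0]
contact_force: [0.7, 0.9, 2.0]
finger_gap: 0.0535
gripper_force: 25.0
```

Emit:
{"fn": "apply_moves", "kwargs": {
  "commands": [
    {"offset": [0, 0, 0], "roll": 0},
    {"offset": [0, 0, 0], "roll": 0},
    {"offset": [0, 0, 0], "roll": 0},
    {"offset": [0, 0, 0], "roll": 0},
    {"offset": [0, 0, 0], "roll": 0}
  ]
}}

```text
time_s: 20.72
ee_pos: [0.4493, 0.0544, 0.02]
orientation: [2.221, 2.221, 0.0]
contact_force: [-1.6, 0.3, 5.7]
finger_gap: 0.0541
gripper_force: 25.0
```

Emit:
{"fn": "apply_moves", "kwargs": {
  "commands": [
    {"offset": [0, 0, 0], "roll": 0},
    {"offset": [0, 0, -0.01], "roll": 0},
    {"offset": [0, 0, -0.03], "roll": 0},
    {"offset": [0, 0, -0.04], "roll": 0},
    {"offset": [0, 0, -0.04], "roll": 0}
  ]
}}

```text
time_s: 21.35
ee_pos: [0.4489, 0.0544, 0.1415]
orientation: [-2.221, -2.221, 0.001]
contact_force: [0.8, 0.3, -1.1]
finger_gap: 0.0537
gripper_force: 25.0
```

```bash
python3 -c "
from h import *
go(.6145,.2295,.0255)"
```

```text
t 21.35 pos [0.4489 0.0544 0.1415] yaw_y -0.0 gap 0.0537 F [ 0.8  0.3 -1.1] tool delta mm [175.1 165.6 115.9]
```

Emit:
{"fn": "apply_moves", "kwargs": {
  "commands": [
    {"offset": [0.015, 0.015, 0], "roll": 0},
    {"offset": [0.03, 0.03, 0], "roll": 0},
    {"offset": [0.035, 0.035, 0], "roll": 0},
    {"offset": [0.035, 0.035, 0], "roll": 0},
    {"offset": [0.035, 0.03, 0], "roll": 0}
  ]
}}

```text
time_s: 21.98
ee_pos: [0.5951, 0.2055, 0.1402]
orientation: [2.222, 2.221, -0.0]
contact_force: [0.7, -1.2, -0.7]
finger_gap: 0.0533
gripper_force: 25.0
```

Emit:
{"fn": "apply_moves", "kwargs": {
  "commands": [
    {"offset": [0.0201, 0.0156, 0], "roll": 0},
    {"offset": [0.005, 0.005, 0], "roll": 0},
    {"offset": [0, 0, 0], "roll": 0},
    {"offset": [0, 0, 0], "roll": 0},
    {"offset": [0, 0, 0], "roll": 0}
  ]
}}

```text
time_s: 22.6
ee_pos: [0.6146, 0.2288, 0.1402]
orientation: [2.222, 2.22, -0.0]
contact_force: [-0.6, -0.7, -1.0]
finger_gap: 0.0536
gripper_force: 25.0
```

```bash
python3 -c "
from h import *
go(.6145,.2295,.0255)"
```

```text
t 22.6 pos [0.6146 0.2288 0.1402] yaw_y -0.0 gap 0.0536 F [-0.6 -0.7 -1. ] tool delta mm [  0.7  -0.2 114.7]
```

Emit:
{"fn": "apply_moves", "kwargs": {
  "commands": [
    {"offset": [0, 0, 0.04], "roll": 0},
    {"offset": [0, 0, 0.04], "roll": 0},
    {"offset": [0, 0, 0.022], "roll": 0},
    {"offset": [0, 0, 0.008], "roll": 0},
    {"offset": [0, 0, 0.003], "roll": 0}
  ]
}}

```text
time_s: 23.22
ee_pos: [0.6151, 0.2293, 0.0272]
orientation: [2.222, 2.221, 0.001]
contact_force: [-0.1, -0.3, -1.3]
finger_gap: 0.054
gripper_force: 25.0
```

Emit:
{"fn": "apply_moves", "kwargs": {
  "commands": [
    {"offset": [0, 0, 0.001], "roll": 0},
    {"offset": [0, 0, 0.001], "roll": 0},
    {"offset": [0, 0, 0.0005], "roll": 0},
    {"offset": [0, 0, 0], "roll": 0},
    {"offset": [0, 0, 0], "roll": 0}
  ]
}}

```text
time_s: 23.85
ee_pos: [0.6151, 0.2295, 0.025]
orientation: [2.221, 2.221, 0.001]
contact_force: [-2.0, -0.2, 6.0]
finger_gap: 0.0538
gripper_force: 25.0
```

Emit:
{"fn": "apply_moves", "kwargs": {
  "commands": [
    {"offset": [0, 0, 0], "roll": 0},
    {"offset": [0, 0, 0], "roll": 0},
    {"offset": [0, 0, 0], "roll": 0},
    {"offset": [0, 0, 0], "roll": 0},
    {"offset": [0, 0, 0], "roll": 0}
  ],
  "fingers": 0
}}

```text
time_s: 24.48
ee_pos: [0.6149, 0.2294, 0.0244]
orientation: [2.221, 2.221, -0.0]
contact_force: [0.2, 0.4, 0.3]
finger_gap: 0.0939
gripper_force: 0.0
```

Emit:
{"fn": "apply_moves", "kwargs": {
  "commands": [
    {"offset": [0, 0, 0], "roll": 0},
    {"offset": [0, 0, -0.025], "roll": 0},
    {"offset": [0, 0, -0.05], "roll": 0},
    {"offset": [0, 0, -0.04], "roll": 0},
    {"offset": [0, 0, 0], "roll": 0}
  ]
}}

```text
time_s: 25.1
ee_pos: [0.6161, 0.2298, 0.1427]
orientation: [2.219, 2.219, 0.008]
contact_force: [-0.1, -0.1, -1.1]
finger_gap: 0.0953
gripper_force: 0.0
```

```bash
python3 -c "
from h import *
go(.4325,.2835,.02)"
```

```text
t 25.1 pos [0.6161 0.2298 0.1427] yaw_y -0.0 gap 0.0953 F [-0.1 -0.1 -1.1] tool delta mm [  53.5 -184.3  121.8]
```

Emit:
{"fn": "apply_moves", "kwargs": {
  "commands": [
    {"offset": [0.01, -0.035, 0], "roll": 0},
    {"offset": [0.015, -0.048, 0], "roll": 0},
    {"offset": [0.015, -0.048, 0], "roll": 0},
    {"offset": [0.0135, -0.048, 0], "roll": 0},
    {"offset": [0, -0.0035, 0.02], "roll": 0}
  ]
}}

```text
time_s: 25.72
ee_pos: [0.4297, 0.2836, 0.1194]
orientation: [-2.219, -2.224, -0.0]
contact_force: [1.4, -0.0, -0.2]
finger_gap: 0.095
gripper_force: 0.0
```

Emit:
{"fn": "apply_moves", "kwargs": {
  "commands": [
    {"offset": [0, 0, 0.01], "roll": 0},
    {"offset": [0, 0, 0], "roll": 0},
    {"offset": [0, 0, 0], "roll": 0},
    {"offset": [0, 0, 0], "roll": 0},
    {"offset": [0, 0, 0], "roll": 0}
  ]
}}

```text
time_s: 26.35
ee_pos: [0.4326, 0.2829, 0.1096]
orientation: [2.222, 2.221, 0.001]
contact_force: [-0.4, 0.2, 0.2]
finger_gap: 0.0949
gripper_force: 0.0
```

```bash
python3 -c "
from h import *
go(.4325,.2835,.02)
p=manip.get_image('wrist');save(p,'w3.png')"
```

```text
t 26.35 pos [0.4326 0.2829 0.1096] yaw_y -0.0 gap 0.0949 F [-0.4  0.2  0.2] tool delta mm [ 0.6 -0.2 89.6]
```

View pics/w3.png

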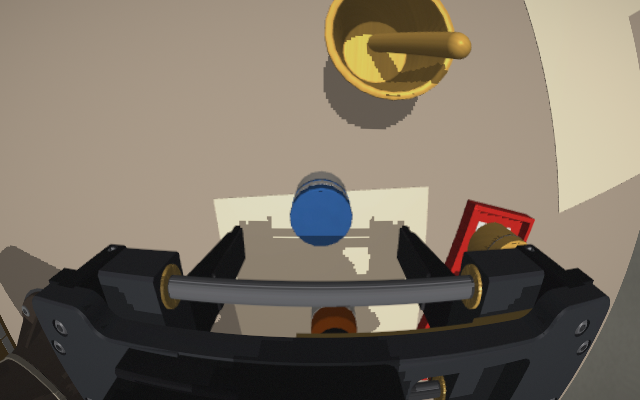

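The jar at (321,215) is centred. The mortar is clear, at (390,45).

```bash
python3 -c "
from h import *
p=manip.get_image('wrist');print(p['mount'].round(3))"
```

```text
[[-0.001 -0.959 -0.283  0.081]
 [ 1.    -0.001 -0.001 -0.   ]
 [ 0.001 -0.283  0.959 -0.17 ]
 [ 0.     0.     0.     1.   ]]
```

Emit:
{"fn": "apply_moves", "kwargs": {
  "commands": [
    {"offset": [0, 0, 0.03], "roll": 0},
    {"offset": [0, 0, 0.035], "roll": 0},
    {"offset": [0, 0, 0.018], "roll": 0},
    {"offset": [0, 0, 0.0066], "roll": 0},
    {"offset": [0, 0, 0], "roll": 0}
  ]
}}

```text
time_s: 27.08
ee_pos: [0.4324, 0.283, 0.0199]
orientation: [2.222, 2.221, -0.0]
contact_force: [-0.4, -0.0, -0.4]
finger_gap: 0.0954
gripper_force: 0.0
```

Emit:
{"fn": "apply_moves", "kwargs": {
  "commands": [
    {"offset": [0, 0, 0], "roll": 0},
    {"offset": [0, 0, 0], "roll": 0},
    {"offset": [0, 0, 0], "roll": 0},
    {"offset": [0, 0, 0], "roll": 0},
    {"offset": [0, 0, 0], "roll": 0}
  ],
  "fingers": 255,
  "grip_force": 30
}}

```text
time_s: 27.7
ee_pos: [0.4324, 0.2829, 0.0198]
orientation: [2.222, 2.221, 0.0]
contact_force: [0.5, -0.1, 0.5]
finger_gap: 0.0506
gripper_force: 0.0
```

Emit:
{"fn": "apply_moves", "kwargs": {
  "commands": [
    {"offset": [0, 0, 0], "roll": 0},
    {"offset": [0, 0, 0], "roll": 0},
    {"offset": [0, 0, 0], "roll": 0},
    {"offset": [0, 0, 0], "roll": 0},
    {"offset": [0, 0, 0], "roll": 0}
  ]
}}

```text
time_s: 28.32
ee_pos: [0.4324, 0.283, 0.0198]
orientation: [2.221, 2.221, 0.0]
contact_force: [0.6, 1.0, 1.7]
finger_gap: 0.0477
gripper_force: 30.0
```

Emit:
{"fn": "apply_moves", "kwargs": {
  "commands": [
    {"offset": [0, 0, 0], "roll": 0},
    {"offset": [0, 0, -0.01], "roll": 0},
    {"offset": [0, 0, -0.03], "roll": 0},
    {"offset": [0, 0, -0.04], "roll": 0},
    {"offset": [0, 0, -0.04], "roll": 0}
  ]
}}

```text
time_s: 28.95
ee_pos: [0.432, 0.2828, 0.1414]
orientation: [-2.221, -2.221, 0.001]
contact_force: [-0.4, 0.1, -1.9]
finger_gap: 0.0475
gripper_force: 30.0
```

```bash
python3 -c "
from h import *
go(.613,-.128,.0255); go(.6075,-.207,.0255)"
```

```text
t 28.95 pos [0.432  0.2828 0.1414] yaw_y -0.0 gap 0.0475 F [-0.4  0.1 -1.9] tool delta mm [-410.8  181.1  115.9]
t 28.95 pos [0.432  0.2828 0.1414] yaw_y -0.0 gap 0.0475 F [-0.4  0.1 -1.9] tool delta mm [-489.8  175.6  115.9]
```

Emit:
{"fn": "apply_moves", "kwargs": {
  "commands": [
    {"offset": [-0.02, 0.007, 0], "roll": 0},
    {"offset": [-0.04, 0.014, 0], "roll": 0},
    {"offset": [-0.05, 0.018, 0], "roll": 0},
    {"offset": [-0.05, 0.018, 0], "roll": 0},
    {"offset": [-0.05, 0.018, 0], "roll": 0}
  ]
}}

```text
time_s: 29.58
ee_pos: [0.5076, 0.0714, 0.1403]
orientation: [2.221, 2.221, 0.0]
contact_force: [0.9, 0.7, -1.9]
finger_gap: 0.0478
gripper_force: 30.0
```

Emit:
{"fn": "apply_moves", "kwargs": {
  "commands": [
    {"offset": [-0.05, 0.018, 0], "roll": 0},
    {"offset": [-0.05, 0.018, 0], "roll": 0},
    {"offset": [-0.05, 0.018, 0], "roll": 0},
    {"offset": [-0.05, 0.018, 0], "roll": 0},
    {"offset": [-0.045, 0.016, 0], "roll": 0}
  ]
}}

```text
time_s: 30.2
ee_pos: [0.5955, -0.1739, 0.1402]
orientation: [-2.222, -2.221, 0.0]
contact_force: [-0.1, 1.5, -2.2]
finger_gap: 0.048
gripper_force: 30.0
```

Emit:
{"fn": "apply_moves", "kwargs": {
  "commands": [
    {"offset": [-0.025, 0.009, 0], "roll": 0},
    {"offset": [-0.0098, 0.0036, 0], "roll": 0},
    {"offset": [0, 0, 0], "roll": 0},
    {"offset": [0, 0, 0], "roll": 0},
    {"offset": [0, 0, 0], "roll": 0}
  ]
}}

```text
time_s: 30.82
ee_pos: [0.6078, -0.2058, 0.14]
orientation: [-2.22, -2.222, 0.0]
contact_force: [-0.5, -0.7, -1.4]
finger_gap: 0.0476
gripper_force: 30.0
```

```bash
python3 -c "
from h import *
go(.6075,-.207,.0255)"
```

```text
t 30.82 pos [ 0.6078 -0.2058  0.14  ] yaw_y 0.1 gap 0.0476 F [-0.5 -0.7 -1.4] tool delta mm [ -1.2  -0.3 114.5]
```

Emit:
{"fn": "apply_moves", "kwargs": {
  "commands": [
    {"offset": [-0.001, 0, 0.04], "roll": 0},
    {"offset": [0, 0, 0.04], "roll": 0},
    {"offset": [0, 0, 0.022], "roll": 0},
    {"offset": [0, 0, 0.008], "roll": 0},
    {"offset": [0, 0, 0.003], "roll": 0}
  ]
}}

```text
time_s: 31.45
ee_pos: [0.6082, -0.2077, 0.0271]
orientation: [2.221, 2.221, 0.0]
contact_force: [-0.1, -0.3, -2.3]
finger_gap: 0.0477
gripper_force: 30.0
```

Emit:
{"fn": "apply_moves", "kwargs": {
  "commands": [
    {"offset": [0, 0, 0.001], "roll": 0},
    {"offset": [0, 0, 0.001], "roll": 0},
    {"offset": [0, 0, 0.0005], "roll": 0},
    {"offset": [0, 0, 0], "roll": 0},
    {"offset": [0, 0, 0], "roll": 0}
  ]
}}

```text
time_s: 32.08
ee_pos: [0.6082, -0.208, 0.0249]
orientation: [2.221, 2.221, 0.0]
contact_force: [-0.5, 0.5, 4.6]
finger_gap: 0.0476
gripper_force: 30.0
```

Emit:
{"fn": "apply_moves", "kwargs": {
  "commands": [
    {"offset": [0, 0, 0], "roll": 0},
    {"offset": [0, 0, 0], "roll": 0},
    {"offset": [0, 0, 0], "roll": 0},
    {"offset": [0, 0, 0], "roll": 0},
    {"offset": [0, 0, 0], "roll": 0}
  ],
  "fingers": 0
}}

```text
time_s: 32.7
ee_pos: [0.6079, -0.2078, 0.0243]
orientation: [2.222, 2.221, -0.0]
contact_force: [0.2, -0.1, 0.2]
finger_gap: 0.0918
gripper_force: 0.0
```

Emit:
{"fn": "apply_moves", "kwargs": {
  "commands": [
    {"offset": [0, 0, 0], "roll": 0},
    {"offset": [0, 0, -0.025], "roll": 0},
    {"offset": [0, 0, -0.05], "roll": 0},
    {"offset": [0, 0, -0.04], "roll": 0},
    {"offset": [0, 0, 0], "roll": 0}
  ]
}}

```text
time_s: 33.33
ee_pos: [0.6091, -0.2083, 0.1426]
orientation: [2.218, 2.218, 0.003]
contact_force: [0.0, -0.3, -0.1]
finger_gap: 0.0955
gripper_force: 0.0
```

```bash
python3 -c "
from h import *
go(.454,-.060,.02)"
```

```text
t 33.33 pos [ 0.6091 -0.2083  0.1426] yaw_y -0.0 gap 0.0955 F [ 0.  -0.3 -0.1] tool delta mm [ 148.6 -155.8  121.4]
```

Emit:
{"fn": "apply_moves", "kwargs": {
  "commands": [
    {"offset": [0.033, -0.034, 0], "roll": 0},
    {"offset": [0.04, -0.04, 0], "roll": 0},
    {"offset": [0.04, -0.04, 0], "roll": 0},
    {"offset": [0.035, -0.04, 0], "roll": 0},
    {"offset": [0, 0, 0.02], "roll": 0}
  ]
}}

```text
time_s: 33.95
ee_pos: [0.4516, -0.0579, 0.1194]
orientation: [-2.219, -2.223, 0.0]
contact_force: [0.4, 0.1, -1.2]
finger_gap: 0.095
gripper_force: 0.0
```

Emit:
{"fn": "apply_moves", "kwargs": {
  "commands": [
    {"offset": [0, 0, 0.01], "roll": 0},
    {"offset": [0, 0, 0], "roll": 0},
    {"offset": [0, 0, 0], "roll": 0},
    {"offset": [0, 0, 0], "roll": 0},
    {"offset": [0, 0, 0], "roll": 0}
  ]
}}

```text
time_s: 34.58
ee_pos: [0.4541, -0.06, 0.1095]
orientation: [2.221, 2.221, 0.0]
contact_force: [-0.5, 0.7, -0.1]
finger_gap: 0.0955
gripper_force: 0.0
```

```bash
python3 -c "
from h import *
go(.454,-.060,.02)
p=manip.get_image('wrist');save(p,'w4.png')"
```

```text
t 34.58 pos [ 0.4541 -0.06    0.1095] yaw_y -0.0 gap 0.0955 F [-0.5  0.7 -0.1] tool delta mm [-0.  -0.1 89.5]
```

View pics/w4.png

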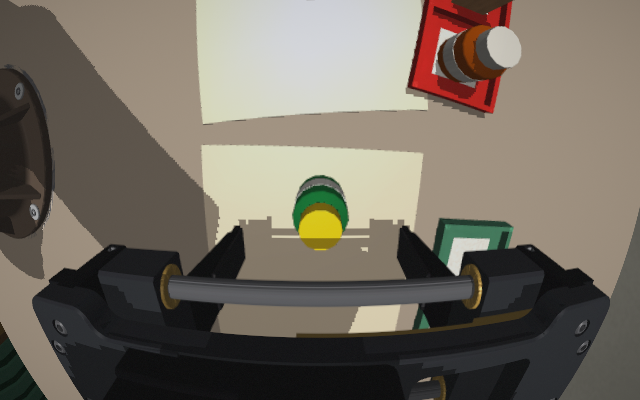

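The green bottle with its yellow cap at (320,225) is centred.

Emit:
{"fn": "apply_moves", "kwargs": {
  "commands": [
    {"offset": [0, 0, 0.03], "roll": 0},
    {"offset": [0, 0, 0.035], "roll": 0},
    {"offset": [0, 0, 0.018], "roll": 0},
    {"offset": [0, 0, 0.0065], "roll": 0},
    {"offset": [0, 0, 0], "roll": 0}
  ]
}}

```text
time_s: 35.25
ee_pos: [0.454, -0.0599, 0.0199]
orientation: [-2.221, -2.221, 0.0]
contact_force: [-0.1, -0.4, -0.4]
finger_gap: 0.095
gripper_force: 0.0
```

Emit:
{"fn": "apply_moves", "kwargs": {
  "commands": [
    {"offset": [0, 0, 0], "roll": 0},
    {"offset": [0, 0, 0], "roll": 0},
    {"offset": [0, 0, 0], "roll": 0},
    {"offset": [0, 0, 0], "roll": 0},
    {"offset": [0, 0, 0], "roll": 0}
  ],
  "fingers": 255,
  "grip_force": 25
}}

```text
time_s: 35.88
ee_pos: [0.454, -0.0598, 0.0199]
orientation: [2.221, 2.221, -0.0]
contact_force: [0.2, -0.3, 0.0]
finger_gap: 0.0503
gripper_force: 0.0
```

Emit:
{"fn": "apply_moves", "kwargs": {
  "commands": [
    {"offset": [0, 0, 0], "roll": 0},
    {"offset": [0, 0, 0], "roll": 0},
    {"offset": [0, 0, 0], "roll": 0},
    {"offset": [0, 0, 0], "roll": 0},
    {"offset": [0, 0, 0], "roll": 0}
  ]
}}

```text
time_s: 36.5
ee_pos: [0.4539, -0.0598, 0.0198]
orientation: [2.222, 2.221, -0.0]
contact_force: [-0.3, 0.3, 1.9]
finger_gap: 0.0434
gripper_force: 25.0
```

Emit:
{"fn": "apply_moves", "kwargs": {
  "commands": [
    {"offset": [0, 0, 0], "roll": 0},
    {"offset": [0, 0, -0.01], "roll": 0},
    {"offset": [0, 0, -0.03], "roll": 0},
    {"offset": [0, 0, -0.04], "roll": 0},
    {"offset": [0, 0, -0.04], "roll": 0}
  ]
}}

```text
time_s: 37.12
ee_pos: [0.4537, -0.0598, 0.1415]
orientation: [-2.222, -2.221, 0.0]
contact_force: [-0.1, 0.2, -0.9]
finger_gap: 0.0436
gripper_force: 25.0
```

```bash
python3 -c "
from h import *
go(.613,-.128,.0255)"
```

```text
t 37.12 pos [ 0.4537 -0.0598  0.1415] yaw_y -0.0 gap 0.0436 F [-0.1  0.2 -0.9] tool delta mm [-68.2 159.3 116. ]
```

Emit:
{"fn": "apply_moves", "kwargs": {
  "commands": [
    {"offset": [-0.01, 0.02, 0], "roll": 0},
    {"offset": [-0.016, 0.04, 0], "roll": 0},
    {"offset": [-0.018, 0.045, 0], "roll": 0},
    {"offset": [-0.016, 0.035, 0], "roll": 0},
    {"offset": [-0.008, 0.0193, 0], "roll": 0}
  ]
}}

```text
time_s: 37.75
ee_pos: [0.6145, -0.1286, 0.1401]
orientation: [2.222, 2.221, 0.0]
contact_force: [-0.3, -0.6, -2.1]
finger_gap: 0.0434
gripper_force: 25.0
```

Emit:
{"fn": "apply_moves", "kwargs": {
  "commands": [
    {"offset": [0, 0, 0], "roll": 0},
    {"offset": [0, 0, 0], "roll": 0},
    {"offset": [0, 0, 0], "roll": 0},
    {"offset": [0, 0, 0], "roll": 0},
    {"offset": [0, 0, 0], "roll": 0}
  ]
}}

```text
time_s: 38.38
ee_pos: [0.6131, -0.1277, 0.14]
orientation: [2.221, 2.221, -0.0]
contact_force: [0.1, -0.4, -0.9]
finger_gap: 0.0435
gripper_force: 25.0
```

```bash
python3 -c "
from h import *
go(.613,-.128,.0255)"
```

```text
t 38.38 pos [ 0.6131 -0.1277  0.14  ] yaw_y -0.0 gap 0.0435 F [ 0.1 -0.4 -0.9] tool delta mm [-3.000e-01 -1.000e-01  1.145e+02]
```

Emit:
{"fn": "apply_moves", "kwargs": {
  "commands": [
    {"offset": [0, 0, 0.04], "roll": 0},
    {"offset": [0, 0, 0.04], "roll": 0},
    {"offset": [0, 0, 0.022], "roll": 0},
    {"offset": [0, 0, 0.008], "roll": 0},
    {"offset": [0, 0, 0.003], "roll": 0}
  ]
}}

```text
time_s: 39.0
ee_pos: [0.6134, -0.1279, 0.027]
orientation: [2.221, 2.221, 0.0]
contact_force: [0.3, -0.9, -0.6]
finger_gap: 0.0435
gripper_force: 25.0
```

Emit:
{"fn": "apply_moves", "kwargs": {
  "commands": [
    {"offset": [0, 0, 0.001], "roll": 0},
    {"offset": [0, 0, 0.001], "roll": 0},
    {"offset": [0, 0, 0.0005], "roll": 0},
    {"offset": [0, 0, 0], "roll": 0},
    {"offset": [0, 0, 0], "roll": 0}
  ]
}}

```text
time_s: 39.62
ee_pos: [0.6135, -0.1279, 0.0249]
orientation: [2.221, 2.221, 0.0]
contact_force: [-1.7, 0.2, 5.4]
finger_gap: 0.0438
gripper_force: 25.0
```

Emit:
{"fn": "apply_moves", "kwargs": {
  "commands": [
    {"offset": [0, 0, 0], "roll": 0},
    {"offset": [0, 0, 0], "roll": 0},
    {"offset": [0, 0, 0], "roll": 0},
    {"offset": [0, 0, 0], "roll": 0},
    {"offset": [0, 0, 0], "roll": 0}
  ],
  "fingers": 0
}}

```text
time_s: 40.25
ee_pos: [0.6133, -0.1279, 0.0243]
orientation: [2.221, 2.221, -0.0]
contact_force: [0.3, -0.1, 0.6]
finger_gap: 0.0879
gripper_force: 0.0
```

Emit:
{"fn": "apply_moves", "kwargs": {
  "commands": [
    {"offset": [0, 0, 0], "roll": 0},
    {"offset": [0, 0, -0.025], "roll": 0},
    {"offset": [0, 0, -0.05], "roll": 0},
    {"offset": [0, 0, -0.05], "roll": 0},
    {"offset": [0, 0, -0.05], "roll": 0}
  ]
}}

```text
time_s: 40.88
ee_pos: [0.613, -0.1278, 0.201]
orientation: [2.222, 2.221, -0.0]
contact_force: [0.5, 0.6, 0.3]
finger_gap: 0.095
gripper_force: 0.0
```

Emit:
{"fn": "apply_moves", "kwargs": {
  "commands": [
    {"offset": [-0.04, -0.03, 0], "roll": 0},
    {"offset": [-0.04, -0.03, 0], "roll": 0},
    {"offset": [-0.04, -0.03, 0], "roll": 0},
    {"offset": [-0.04, -0.03, 0], "roll": 0},
    {"offset": [-0.04, -0.03, 0], "roll": 0}
  ]
}}

```text
time_s: 41.5
ee_pos: [0.4621, -0.329, 0.1995]
orientation: [2.221, 2.221, -0.0]
contact_force: [0.5, -0.2, 0.2]
finger_gap: 0.0951
gripper_force: 0.0
```

Emit:
{"fn": "apply_moves", "kwargs": {
  "commands": [
    {"offset": [-0.03, 0, 0], "roll": 0},
    {"offset": [0, 0, 0], "roll": 0},
    {"offset": [0, 0, 0], "roll": 0},
    {"offset": [0, 0, 0], "roll": 0},
    {"offset": [0, 0, 0], "roll": 0}
  ]
}}

```text
time_s: 42.12
ee_pos: [0.4635, -0.3571, 0.1995]
orientation: [2.22, 2.222, -0.0]
contact_force: [1.1, -0.3, 0.8]
finger_gap: 0.0952
gripper_force: 0.0
```

```bash
python3 - <<'E'
from h import *
p=manip.get_image('top');save(p,'t2.png');W=cloud(p)
ITEMS.clear();ITEMS.update(amber=(.079,.095,(.581,.075),.035),tin=(.05,.061,(.6145,.2295),.045),carton=(.07,.082,(.598,.152),.045),
 jar=(.062,.073,(.608,-.208),.04),green=(.079,.095,(.613,-.128),.035),spare=(.074,.09,(.445,.165),.035))
for n,(m,w) in tops(p,W).items():
    lo,hi=np.percentile(w[:,:2],[2,98],axis=0); print(n,m.sum(),((lo+hi)/2).round(4),(hi-lo).round(3),np.median(w[:,2]).round(4),w[:,2].std().round(4))
print(manip.get_obs()['time_s'],manip.get_obs()['ee_pos'])
E
```

```text
amber 137 [0.5824 0.074 ] [0.028 0.028] 0.0864 0.0018
tin 379 [0.6156 0.2296] [0.048 0.048] 0.0549 0.0016
carton 321 [0.599  0.1518] [0.037 0.048] 0.0748 0.0016
jar 304 [ 0.6094 -0.2061] [0.043 0.041] 0.0661 0.0016
green 140 [ 0.6145 -0.1275] [0.028 0.027] 0.0861 0.0017
spare 137 [0.4467 0.1643] [0.028 0.027] 0.0817 0.0017
42.175 [ 0.46347424 -0.3572418   0.19944501]
```

View pics/t2.png

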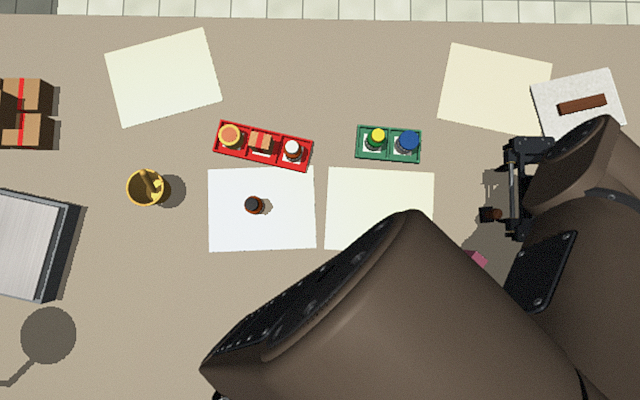

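All five stand in their own compartments: red tray at (229,135), (262,142) and (292,150), green tray at (377,138) and (407,143). Measured heights are about 5 mm above the counter, and the black-capped bottle, mortar and stamp have not moved. I'm handing it in.

```bash
python3 -c "
from workcell import manip
print(manip.job_done())"
```

```text
the job is handed in; nothing more can be done
None
```

Both kits are made up and handed in at about 42 s of the 118 s allowed; the hand-in returned no verdict, but the last picture showed all five things upright in their own compartments and the bystanders not moved.

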